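Set and lock the length stop of the track-cutting jig

TASK

A sample piece of track lies in the cutting jig against the end block. Slide the jig's length stop along its rail until it rests against the free end of the sample, then flip the stop's cam lever all the way down to lock it there, and let go. Leave the saw guide and its lever as they are.

Things in the scene. Friction and masses are not known exactly. Their poses are not given: they have to be found in the camera images.
- stop: Length stop: dark steel carriage with a flat plate over the track channel. Origin on its lever's pivot axis, 75 mm above the table. z up, y along the rail away from the sample, x level away from the robot. Slides along y only (2 N), not while its lever is down. Plate: face to the sample at y = -20 mm, 8 mm thick, x -97 to -19 mm, top 41 mm above the table.
- stop_lever (a joint): The stop's cam lever: 12 mm bar turning about stop's y, at its end a black cross grip (cylinder along y, 22 mm thick, 28 mm long), pinch lightly end to end from above. Angle q in rad: 0 = level towards the robot (locked), 1.57 = straight up; starts 1.4 to 1.8. Grip centre in stop: (-75 cos q, 0, 75 sin q) mm. Stays where left; 2 N there moves it, up to 10 N below 0.3 rad (cam bites).
- track: The sample: loose straight model track, 185 x 30 x 9 mm, brown sleepers and two steel rails, lying in a shallow channel on the jig's board, 18 mm above the table, its far end at a fixed wooden block. Origin: centre of its underside; y along its length, same way as stop's y; its free end, towards the stop, is at y = +92.5 mm.
- guide_knob (a point): Centre of the black cross grip on the lever of the saw guide: the other carriage on the rail, a slotted bridge straddling the sample, over 100 mm from where the stop must go. Its lever is alike but already down. Leave it alone.
There are look-alikes about, which are no part of the job. There is more than one size of the track; the job needs the largest.

How it is judged:
By the outcome, as a careful person would: the job done as asked, in the order asked, and still so for the second after the job is handed in, with the robot touching nothing.
It also fails if it takes over 40 s, if anything falls off the work surface, if the arm or the gripper's body presses on something with over 40 N, if the wrist force passes 120 N, or if a joint passes its speed limit or range.

ROBOT

A 6-joint arm with a two-finger parallel gripper is mounted at the origin on the work surface. World frame = base frame: x ahead of the robot, y to its left, z up, the work surface at z = 0. Lengths are in mm, angles in rad, forces in N, time in s.
With the tool pointing down it reaches from about 400 to 925 mm from the base axis. Payload 12.5 kg.
Tool frame: the origin (TCP) lies at the very end of the fingers, on their centre line; the grasp point (between the pads) lies 19 mm behind it; z points along the fingers, y is the line along which they close (so a half turn about z gives the same grasp; the last joint's range is limited). The gripper opens to 95 mm and grips with 3 to 60 N. Pads are 20 mm wide; open, the fingers measure 119 mm over their backs; the gripper's body (75 mm by 180 mm) begins 59 mm behind the grasp point.
Start: joints at [1.012, 0.491, 1.559, -0, 1.092, -0.106], TCP at [273.415, 562.042, 214.661] pointing down, gripper open.
Joint ranges: [-3.1, 3.1], [-0.84, 2.19], [0.05, 2.79], [-1.13, 4.28], [0.06, 2.93], [-2.69, 2.69]. Speed limits (rad/s): [2.22, 2.22, 2.79, 3.14, 3.14, 3.14].

INTERFACE

Orientations are given as [roll, pitch, yaw] about the fixed x, y, z axes, in that order (R = Rz(yaw) Ry(pitch) Rx(roll)).
In Python, from cell import * gives the robot as it stands.
- The arm moves only by the tool jog_arm, never from a script. Its argument "targets" is a list of rows, each an object with "turn": the turn, a rotation vector about the world's x, y, z in degrees, a list of three; "slide": the shift along the world's x, y, z in mm, a list of three; "claw": the opening in per cent of the stroke, from 0 (shut) to 100 (fully open). In form: [{"turn": [wx, wy, wz], "slide": [x, y, z], "claw": claw}, ...]. A call has 1 to 5 rows; each row shifts and turns the commanded pose from where the row before left it; what a row does not reach is not made up. A row lasts 1/8 s, in which the tool goes at most 62.5 mm and 10.7 degrees, less where a joint would pass 70% of its speed; a pose out of reach is approached as far as the arm can. A call with a gripper value outside its range is refused whole. The fingers move at their own pace and stop on an object; the grip force is fixed at half the most. Time passes only in rows, so rows that do not move let the fingers close. It gives the time, the measured TCP pose, the force, the opening and the grip force at its end, in the units of the state.
- state(): the state, without advancing time (a new reading comes with each control period).
- read_camera(name): name is "scene" or "top"; returns a dict with "frame" (384x512x3 uint8, blue, green, red), "mtx" (3x3 intrinsics, pixels), "R" (3x3) and "t" (3): a world point X has camera coordinates R X + t. Camera axes: x right, y down, z forward; pixel columns grow to the right and rows downward; lengths in mm; the calibration is good to about 2 mm. A picture is of the moment at which its call begins. There is no depth.
- job_done(): hands the job in; it is judged then, once.
Trained networks look in the newest picture that a camera, given by its name, has taken for a name from the list of things; names that differ only in an ending like _2 or _b are one class to them, and where a whole thing is asked for, a point or a joint stands for the part that bears it (a point fixed in the world has none). Each returns a list of dicts, best first, with "conf" (0 to 1); they miss things now and then, are a little off and sometimes report something else, mostly with a low value. They report only what shows in the picture. A call takes as long as a camera call. They do not tell look-alikes from the thing itself.
- look_for(query, camera): "xy" ([column, row] in pixels, amid what is visible of it).
The state is a dict: "t": time; "joints": joint angles; "qvel": joint speeds; "tau": joint torques, N m; "eef_pos": TCP position; "tcp_rot": TCP orientation; "ft_force": force on the tool from outside, world axes, zero at the start; "moment": the same for the moment, N m; "opening": opening from 0.0 (shut) to 1.0 (fully open); "grip_force": force on a finger pad.
Only numpy, scipy, OpenCV 4.12 (cv2) and the standard library are available. Lean on these libraries where they do the work, as an engineer would, in place of code of your own. Each camera call takes 0.05 s, during which the arm holds its last target. There are 200 camera calls.

## Working session

There is one attempt and no reset: what is moved stays moved. The work goes in short steps, Python scripts to look and compute and a tool call to move; the robot and the scene stay as the last step left them, time stands still between calls to the robot, and variables do not carry over. Pictures are saved under pics/ and viewed, at most 10 in all, crops included, and the job is handed in when it is done.

Besides the shell and the picture viewer there is one more tool, called by a JSON object that holds its "method" and its "body". jog_arm: Moves the arm, as the interface text tells. Its arguments: {"type":"object","properties":{"targets":{"type":"array","items":{"type":"object","properties":{"turn":{"type":"array","items":{"type":"number"}},"slide":{"type":"array","items":{"type":"number"}},"claw":{"type":"number"}}}}},"required":["targets"]}

```bash
mkdir -p pics; cat > h.py <<'E'
from cell import *
import numpy as np, cv2
def ray(c,uv):
    d=np.linalg.inv(c["mtx"])@np.array([uv[0],uv[1],1.]); R=np.array(c["R"]); return -R.T@np.array(c["t"]), R.T@d
def atz(c,uv,z):
    o,d=ray(c,uv); return o+d*(z-o[2])/d[2]
def proj(c,X):
    p=np.array(c["mtx"])@(np.array(c["R"])@np.array(X,float)+np.array(c["t"])); return p[:2]/p[2]
E
python3 - <<'E'
from h import *
ims=[]
for n in("scene","top"):
    c=read_camera(n); cv2.imwrite(f"pics/{n}0.png",cv2.resize(c["frame"],(800,600),interpolation=cv2.INTER_CUBIC))
    print(n,ray(c,(256,192)))
    for q in("stop","stop_lever","track","guide_knob"):
        print(q,[(np.round(d["xy"]).tolist(),round(d["conf"],2),np.round(atz(c,d["xy"],{"stop":41,"track":25}.get(q,75))).tolist()) for d in look_for(q,n)])
print(state())
E
```

```text
scene (array([ 740.19511622, -640.63182599,  472.50313454]), array([-0.39735203,  0.68233523, -0.61415226]))
stop [([336.0, 151.0], 0.74, [536.0, 77.0, 41.0])]
stop_lever [([343.0, 119.0], 0.68, [509.0, 177.0, 75.0])]
track [([208.0, 177.0], 0.93, [336.0, -157.0, 25.0]), ([129.0, 282.0], 0.86, [405.0, -446.0, 25.0]), ([253.0, 234.0], 0.57, [511.0, -252.0, 25.0])]
guide_knob [([264.0, 207.0], 0.68, [517.0, -229.0, 75.0])]
top (array([ 289.66176945, -215.56400544,  821.80478671]), array([ 0.22241514,  0.03384351, -0.97452524]))
stop [([140.0, 140.0], 0.58, [549.0, 43.0, 41.0])]
stop_lever [([133.0, 125.0], 0.63, [566.0, 49.0, 75.0])]
track [([376.0, 250.0], 0.67, [383.0, -417.0, 25.0]), ([254.0, 179.0], 0.65, [497.0, -182.0, 25.0]), ([217.0, 264.0], 0.64, [331.0, -129.0, 25.0])]
guide_knob [([281.0, 161.0], 0.61, [521.0, -230.0, 75.0])]
{'t': 0.5, 'joints': array([ 1.01238866e+00,  4.90904460e-01,  1.55892662e+00, -7.04272642e-06,
        1.09167508e+00, -1.05560406e-01]), 'qvel': array([-1.90563766e-03, -1.05664575e-03, -1.36228322e-04, -1.49420200e-03,
       -1.19833527e-03,  1.43209133e-05]), 'tau': array([-1.71548407e-03, -6.12047195e+01, -2.58289146e+01,  6.92174770e-02,
        4.47828427e-02, -4.35568978e-06]), 'eef_pos': array([273.41936404, 562.03238682, 214.64898941]), 'tcp_rot': array([3.14150730e+00, 1.53280630e-05, 2.68874864e+00]), 'ft_force': array([-0.00750426,  0.06257446,  0.32041698]), 'moment': array([-0.02021661,  0.0162099 , -0.00826656]), 'grip_force': 0.0, 'opening': 0.9981881526659365}
```

View pics/scene0.png

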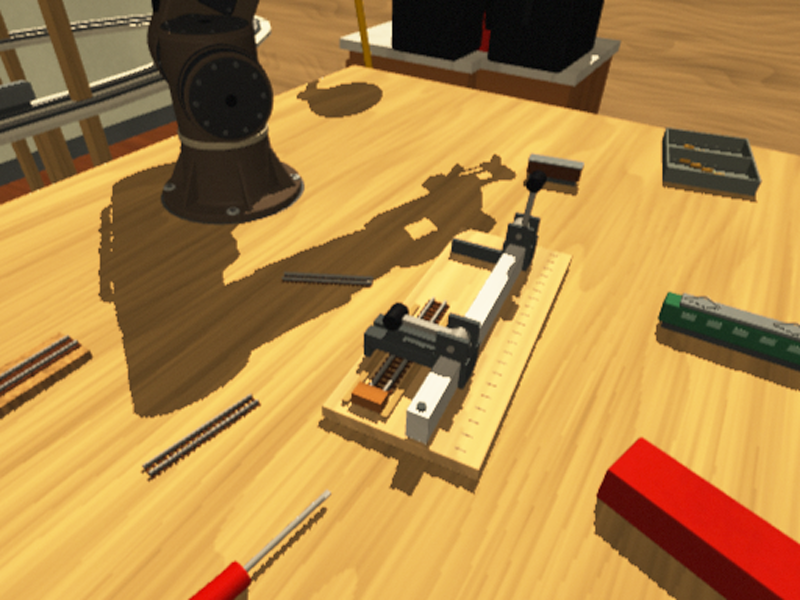

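View pics/top0.png

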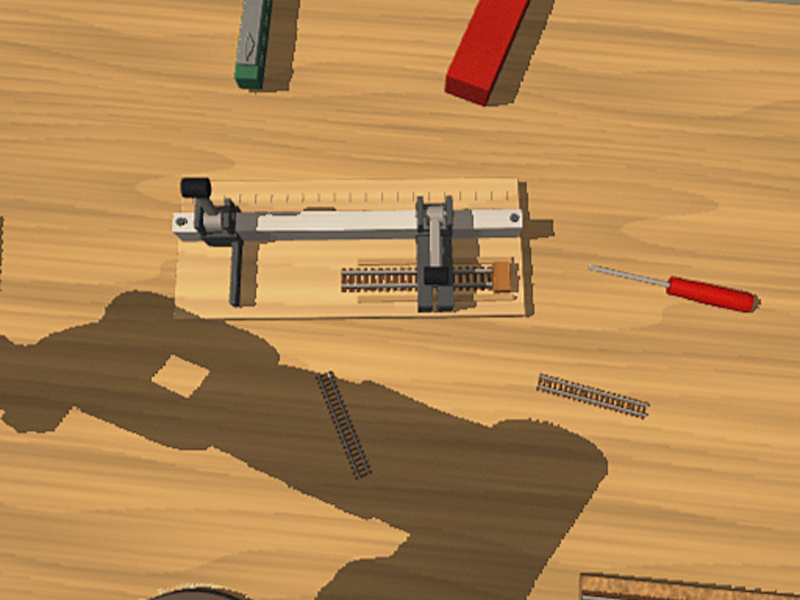

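Scene picture: the stop is at (520,240) with its grip at (536,182), and the guide with its lever down is at (420,335) with its knob at (397,317). Top picture: stop grip (196,187), stop plate (236,270), sample in the jig from (342,279) to the block at (492,279), guide knob (437,275).

Possible mix-ups (top pixels):
- **Levers:** the stop lever is at (196,187), upright. The guide lever at (437,275) is already down, so it's not the one.
- **Tracks:** the one in the jig at (417,279) is the sample. The loose ones at (343,425) and (593,396), and the edge piece at (690,590), are not.

I'll check this choice in one close crop.

```bash
python3 - <<'E'
from h import *
t=read_camera("top"); s=read_camera("scene")
a=cv2.resize(t["frame"][105:205,105:345],None,fx=3.33,fy=3.33,interpolation=cv2.INTER_CUBIC)
b=cv2.resize(s["frame"][95:165,280:390],None,fx=3.8,fy=3.8,interpolation=cv2.INTER_CUBIC)
im=np.zeros((600,800,3),np.uint8); im[:a.shape[0],:a.shape[1]]=a[:,:800]; im[334:600,:b.shape[1]]=b[:266]
cv2.imwrite("pics/crop1.png",im)
def tri(u,v):
    A=[];y=[]
    for c,p in((t,u),(s,v)):
        o,d=ray(c,p); d/=np.linalg.norm(d); P=np.eye(3)-np.outer(d,d); A.append(P); y.append(P@o)
    return np.linalg.lstsq(np.vstack(A),np.hstack(y),rcond=None)[0]
k=.64
print("grip",tri((196*k,187*k),(536*k,182*k)))
for n,p,z in(("free end",(342,279),27),("block face",(493,279),27),("plate face",(242,270),41),("plate robotend",(236,305),41),("bolt1",(181,222),45),("bolt2",(515,217),45),("bd BL",(175,318),18),("bd BR",(531,316),18),("gknob",(437,275),75)): print(n,atz(t,(p[0]*k,p[1]*k),z).round(1))
E
```

```text
grip [546.86458606  37.93432683 147.89227258]
free end [ 490.6 -114.9   27. ]
block face [ 507.8 -298.4   27. ]
plate face [487.    4.7  41. ]
plate robotend [443.5   5.2  41. ]
bolt1 [539.2  87.2  45. ]
bolt2 [ 583.5 -318.2   45. ]
bd BL [425.   83.4  18. ]
bd BR [ 468.2 -348.2   18. ]
gknob [ 493.4 -229.1   75. ]
```

View pics/crop1.png

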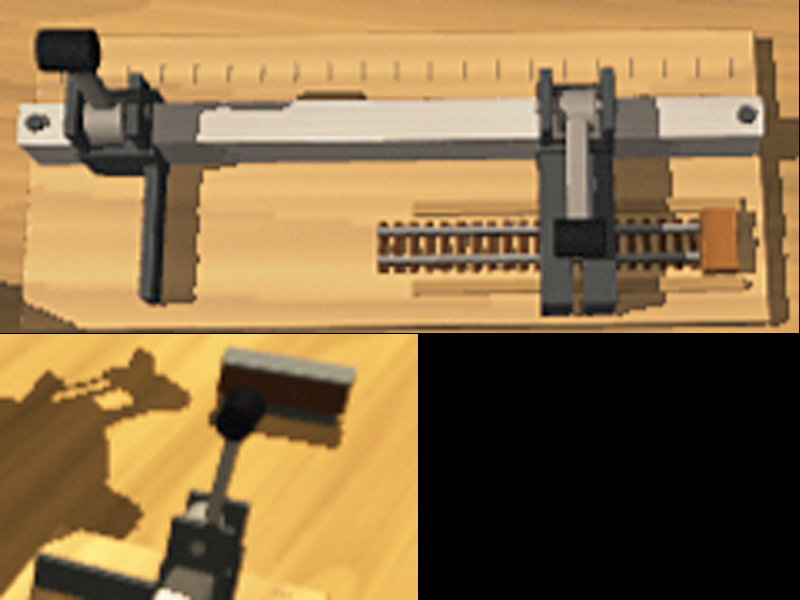

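The crop confirms it: the stop is on the left with its lever up, grip at (68,50) and plate at (152,230). The guide is on the right with its lever down, knob at (580,238), and the sample's free end is at (378,245). The grip triangulates to z = 148, where 75 + 75 = 150 is expected. The sample measures 184 mm against the 185 given. The rail direction is about (-0.102, 0.995) and the stop has about 125 mm to go. Next I move over the grip.

{"method": "jog_arm", "body": {"targets": [{"turn":[0,0,3.2],"slide":[23,-44,0],"claw":100},{"turn":[0,0,3.2],"slide":[23,-44,0],"claw":100},{"turn":[0,0,3.2],"slide":[23,-44,0],"claw":100},{"turn":[0,0,3.2],"slide":[23,-44,0],"claw":100},{"turn":[0,0,3.2],"slide":[23,-44,0],"claw":100}]}}

```text
t: 1.23
eef_pos: [389.0, 340.6, 214.8]
tcp_rot: [3.141, 0.0, 2.97]
ft_force: [1.2, 0.5, -0.3]
opening: 1.003
grip_force: 0.0
```

{"method": "jog_arm", "body": {"targets": [{"turn":[0,0,3.2],"slide":[23,-44,0],"claw":80},{"turn":[0,0,3.2],"slide":[23,-44,0],"claw":80},{"turn":[0,0,3.2],"slide":[23,-44,0],"claw":70},{"turn":[0,0,3.2],"slide":[23,-44,0],"claw":70},{"turn":[0,0,3.0],"slide":[23,-44,0],"claw":60}]}}

```text
t: 1.85
eef_pos: [504.1, 120.5, 214.9]
tcp_rot: [3.141, 0.001, -3.038]
ft_force: [-0.1, 0.5, 0.1]
opening: 0.646
grip_force: 0.0
```

{"method": "jog_arm", "body": {"targets": [{"turn":[0,0,0],"slide":[22,-42,0],"claw":60},{"turn":[0,0,0],"slide":[22,-42,0],"claw":60},{"turn":[0,0,0],"slide":[0,0,0],"claw":60}]}}

```text
t: 2.22
eef_pos: [548.5, 35.6, 214.4]
tcp_rot: [-3.141, 0.0, -3.043]
ft_force: [-0.7, -0.1, 0.6]
opening: 0.598
grip_force: 0.0
```

{"method": "jog_arm", "body": {"targets": [{"turn":[0,0,0],"slide":[-1,1,-28],"claw":60},{"turn":[0,0,0],"slide":[0,1,-28],"claw":60},{"turn":[0,0,0],"slide":[0,0,-28],"claw":60},{"turn":[0,0,0],"slide":[0,0,0],"claw":60}]}}

```text
t: 2.72
eef_pos: [545.3, 40.8, 129.4]
tcp_rot: [3.141, -0.003, -3.039]
ft_force: [0.0, -0.2, 0.4]
opening: 0.6
grip_force: 0.0
```

```bash
python3 - <<'E'
from h import *
t=read_camera("top"); s=read_camera("scene")
a=cv2.resize(t["frame"][80:190,60:200],(560,440),interpolation=cv2.INTER_CUBIC)[:, :400]
b=cv2.resize(s["frame"][60:170,290:390],(400,440),interpolation=cv2.INTER_CUBIC)
cv2.imwrite("pics/g1.png",np.hstack([a,b]))
E
```

```text
(no output)
```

View pics/g1.png

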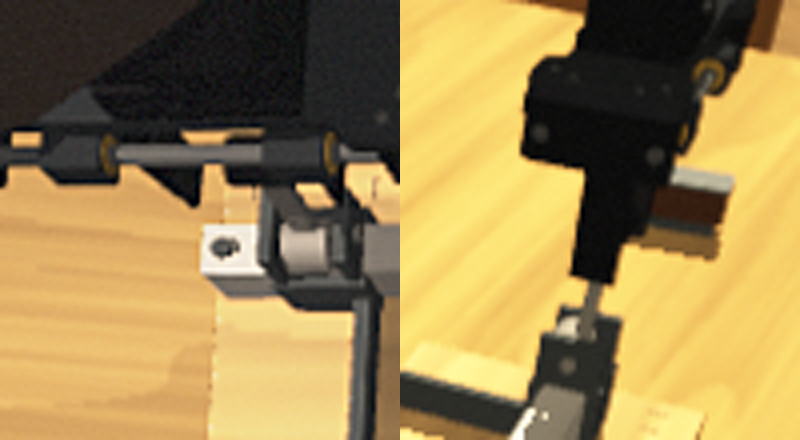

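The scene crop (right) shows the finger at (597,230) hiding the grip, with the lever bar emerging below at (595,290). The fingers straddle the grip, so I pinch it.

{"method": "jog_arm", "body": {"targets": [{"turn":[0,0,0],"slide":[0,0,0],"claw":40},{"turn":[0,0,0],"slide":[0,0,0],"claw":27},{"turn":[0,0,0],"slide":[0,0,0],"claw":27},{"turn":[0,0,0],"slide":[0,0,0],"claw":27}]}}

```text
t: 3.32
eef_pos: [546.6, 39.9, 131.0]
tcp_rot: [-3.141, 0.001, -3.039]
ft_force: [-0.5, -0.5, 4.5]
opening: 0.294
grip_force: 30.0
```

Gripped, with an opening of 27.9 mm matching the 28 mm grip. Now I slide it towards the sample.

{"method": "jog_arm", "body": {"targets": [{"turn":[0,0,0],"slide":[1,-10,0],"claw":27},{"turn":[0,0,0],"slide":[2.5,-25,0],"claw":27},{"turn":[0,0,0],"slide":[2.5,-25,0],"claw":27},{"turn":[0,0,0],"slide":[2.5,-25,0],"claw":27},{"turn":[0,0,0],"slide":[1.5,-15,0],"claw":27}]}}

```text
t: 3.95
eef_pos: [557.1, -61.4, 131.0]
tcp_rot: [-3.141, 0.002, -3.04]
ft_force: [1.7, 2.3, 4.2]
opening: 0.293
grip_force: 30.0
```

{"method": "jog_arm", "body": {"targets": [{"turn":[0,0,0],"slide":[1,-8,0],"claw":27},{"turn":[0,0,0],"slide":[0.5,-4,0],"claw":27},{"turn":[0,0,0],"slide":[0,0,0],"claw":27}]}}

```text
t: 4.32
eef_pos: [558.3, -72.5, 131.0]
tcp_rot: [-3.141, 0.001, -3.039]
ft_force: [0.9, -3.1, 5.2]
opening: 0.294
grip_force: 30.0
```

```bash
python3 - <<'E'
from h import *
t=read_camera("top"); s=read_camera("scene")
a=cv2.resize(t["frame"][110:220,150:290],(560,440),interpolation=cv2.INTER_CUBIC)[:, :400]
b=cv2.resize(s["frame"][120:230,230:330],(400,440),interpolation=cv2.INTER_CUBIC)
cv2.imwrite("pics/g2.png",np.hstack([a,b]))
E
```

```text
(no output)
```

View pics/g2.png

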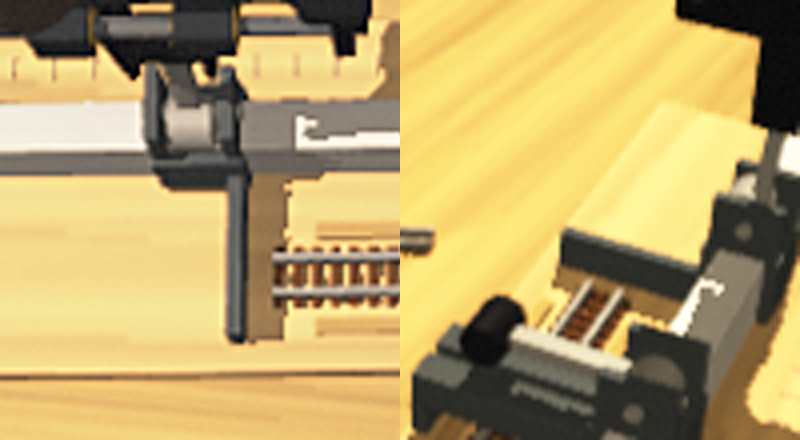

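The top crop shows the plate's face at (247,280) and the sample's free end at (275,275), about 13 mm apart. The guide is untouched. I close in slowly and watch the force.

{"method": "jog_arm", "body": {"targets": [{"turn":[0,0,0],"slide":[0.4,-4,0],"claw":27},{"turn":[0,0,0],"slide":[0.4,-4,0],"claw":27},{"turn":[0,0,0],"slide":[0.2,-2,0],"claw":27},{"turn":[0,0,0],"slide":[0,0,0],"claw":27}]}}

```text
t: 4.92
eef_pos: [559.3, -82.1, 131.0]
tcp_rot: [-3.141, 0.001, -3.039]
ft_force: [0.8, 0.4, 5.4]
opening: 0.293
grip_force: 30.0
```

{"method": "jog_arm", "body": {"targets": [{"turn":[0,0,0],"slide":[0.1,-1,0],"claw":27},{"turn":[0,0,0],"slide":[0,0,0],"claw":27}]}}

```text
t: 5.18
eef_pos: [559.4, -83.0, 131.0]
tcp_rot: [-3.141, 0.001, -3.039]
ft_force: [1.0, 0.1, 5.4]
opening: 0.29
grip_force: 30.0
```

{"method": "jog_arm", "body": {"targets": [{"turn":[0,0,0],"slide":[0.1,-1,0],"claw":27},{"turn":[0,0,0],"slide":[0,0,0],"claw":27}]}}

```text
t: 5.42
eef_pos: [559.5, -83.9, 131.0]
tcp_rot: [-3.141, 0.001, -3.039]
ft_force: [0.6, 0.2, 5.4]
opening: 0.294
grip_force: 30.0
```

{"method": "jog_arm", "body": {"targets": [{"turn":[0,0,0],"slide":[0.1,-1,0],"claw":27},{"turn":[0,0,0],"slide":[0,0,0],"claw":27}]}}

```text
t: 5.68
eef_pos: [559.6, -84.9, 131.0]
tcp_rot: [-3.141, 0.001, -3.039]
ft_force: [0.9, 1.3, 4.9]
opening: 0.293
grip_force: 30.0
```

{"method": "jog_arm", "body": {"targets": [{"turn":[0,0,0],"slide":[0.1,-1,0],"claw":27},{"turn":[0,0,0],"slide":[0,0,0],"claw":27}]}}

```text
t: 5.92
eef_pos: [559.7, -85.8, 131.0]
tcp_rot: [-3.142, 0.001, -3.039]
ft_force: [1.1, 2.1, 5.2]
opening: 0.293
grip_force: 30.0
```

{"method": "jog_arm", "body": {"targets": [{"turn":[0,0,0],"slide":[0.1,-1,0],"claw":27},{"turn":[0,0,0],"slide":[0,0,0],"claw":27}]}}

```text
t: 6.18
eef_pos: [559.7, -86.6, 131.0]
tcp_rot: [3.141, 0.001, -3.039]
ft_force: [1.5, 3.8, 6.1]
opening: 0.296
grip_force: 30.0
```

{"method": "jog_arm", "body": {"targets": [{"turn":[0,0,0],"slide":[0.1,-1,0],"claw":27},{"turn":[0,0,0],"slide":[0,0,0],"claw":27}]}}

```text
t: 6.42
eef_pos: [559.7, -86.9, 131.0]
tcp_rot: [3.14, 0.001, -3.04]
ft_force: [1.6, 8.4, 5.8]
opening: 0.291
grip_force: 30.0
```

Contact: the force rises to 8 N with hardly any motion, after 127 mm of travel against the 126 predicted. Now I flip the lever along its arc, starting small and watching the force to check the pivot estimate.

{"method": "jog_arm", "body": {"targets": [{"turn":[0,0,0],"slide":[-7.5,-0.8,0.1],"claw":27},{"turn":[0,0,0],"slide":[-7.5,-0.8,-0.6],"claw":27},{"turn":[0,0,0],"slide":[-7.4,-0.8,-1.3],"claw":27},{"turn":[0,0,0],"slide":[0,0,0],"claw":27}]}}

```text
t: 6.92
eef_pos: [536.8, -89.3, 129.0]
tcp_rot: [3.14, 0.0, -3.039]
ft_force: [0.4, 8.2, 5.7]
opening: 0.29
grip_force: 30.0
```

{"method": "jog_arm", "body": {"targets": [{"turn":[0,0,0],"slide":[-7.2,-0.7,-2.1],"claw":27},{"turn":[0,0,0],"slide":[-6.9,-0.7,-2.8],"claw":27},{"turn":[0,0,0],"slide":[0,0,0],"claw":27}]}}

```text
t: 7.3
eef_pos: [522.4, -90.8, 124.1]
tcp_rot: [3.14, -0.0, -3.039]
ft_force: [-1.3, 8.2, 6.7]
opening: 0.294
grip_force: 30.0
```

{"method": "jog_arm", "body": {"targets": [{"turn":[0,0,0],"slide":[-6.6,-0.7,-3.5],"claw":27},{"turn":[0,0,0],"slide":[0,0,0],"claw":27}]}}

```text
t: 7.55
eef_pos: [515.7, -91.5, 120.6]
tcp_rot: [3.14, -0.001, -3.039]
ft_force: [-2.2, 7.8, 6.9]
opening: 0.293
grip_force: 30.0
```

{"method": "jog_arm", "body": {"targets": [{"turn":[0,0,0],"slide":[-6.3,-0.6,-4.1],"claw":27},{"turn":[0,0,0],"slide":[-5.9,-0.6,-4.8],"claw":27},{"turn":[0,0,0],"slide":[0,0,0],"claw":27}]}}

```text
t: 7.92
eef_pos: [503.0, -92.8, 111.4]
tcp_rot: [3.14, -0.002, -3.039]
ft_force: [-4.1, 6.4, 6.1]
opening: 0.289
grip_force: 30.0
```

{"method": "jog_arm", "body": {"targets": [{"turn":[0,0,0],"slide":[-5.3,-0.5,-5.3],"claw":27},{"turn":[0,0,0],"slide":[-4.8,-0.5,-5.8],"claw":27},{"turn":[0,0,0],"slide":[0,0,0],"claw":27}]}}

```text
t: 8.3
eef_pos: [492.5, -93.8, 100.1]
tcp_rot: [3.14, -0.003, -3.039]
ft_force: [-4.7, 5.4, 4.8]
opening: 0.291
grip_force: 30.0
```

{"method": "jog_arm", "body": {"targets": [{"turn":[0,0,0],"slide":[-4.1,-0.9,-6.2],"claw":27},{"turn":[0,0,0],"slide":[-3.6,-0.6,-6.7],"claw":27},{"turn":[0,0,0],"slide":[0,0,0],"claw":27}]}}

```text
t: 8.68
eef_pos: [484.1, -94.8, 86.9]
tcp_rot: [3.139, -0.005, -3.039]
ft_force: [-7.3, 7.9, 4.2]
opening: 0.291
grip_force: 30.0
```

{"method": "jog_arm", "body": {"targets": [{"turn":[0,0,0],"slide":[-2.8,-0.5,-6.9],"claw":27},{"turn":[0,0,0],"slide":[-2.1,-0.3,-7.2],"claw":27},{"turn":[0,0,0],"slide":[0,0,0],"claw":27}]}}

```text
t: 9.05
eef_pos: [478.6, -95.4, 72.6]
tcp_rot: [3.138, -0.006, -3.039]
ft_force: [-7.8, 9.5, 4.3]
opening: 0.294
grip_force: 30.0
```

{"method": "jog_arm", "body": {"targets": [{"turn":[0,0,0],"slide":[-2,-0.2,-7.3],"claw":27},{"turn":[0,0,0],"slide":[-1,-0.1,-6],"claw":27},{"turn":[0,0,0],"slide":[0,0,0],"claw":27}]}}

```text
t: 9.43
eef_pos: [475.5, -95.7, 59.2]
tcp_rot: [3.138, -0.006, -3.039]
ft_force: [-8.3, 8.7, 2.7]
opening: 0.297
grip_force: 30.0
```

{"method": "jog_arm", "body": {"targets": [{"turn":[0,0,0],"slide":[0,0,-3],"claw":27},{"turn":[0,0,0],"slide":[0,0,0],"claw":27}]}}

```text
t: 9.68
eef_pos: [475.2, -95.7, 56.3]
tcp_rot: [3.138, -0.007, -3.039]
ft_force: [-10.7, 8.2, 6.7]
opening: 0.294
grip_force: 30.0
```

{"method": "jog_arm", "body": {"targets": [{"turn":[0,0,0],"slide":[0,0,-2],"claw":27},{"turn":[0,0,0],"slide":[0,0,0],"claw":27}]}}

```text
t: 9.93
eef_pos: [475.1, -95.7, 54.4]
tcp_rot: [3.138, -0.007, -3.039]
ft_force: [-11.2, 7.5, 5.1]
opening: 0.293
grip_force: 30.0
```

{"method": "jog_arm", "body": {"targets": [{"turn":[0,0,0],"slide":[0,0,-2],"claw":27},{"turn":[0,0,0],"slide":[0,0,0],"claw":27}]}}

```text
t: 10.18
eef_pos: [475.0, -95.7, 52.4]
tcp_rot: [3.138, -0.007, -3.039]
ft_force: [-12.3, 6.8, 4.3]
opening: 0.293
grip_force: 30.0
```

```bash
python3 - <<'E'
from h import *
t=read_camera("top"); s=read_camera("scene")
a=cv2.resize(t["frame"][110:220,140:280],(560,440),interpolation=cv2.INTER_CUBIC)[:, :400]
b=cv2.resize(s["frame"][120:230,250:350],(400,440),interpolation=cv2.INTER_CUBIC)
cv2.imwrite("pics/g3.png",np.hstack([a,b]))
E
```

```text
(no output)
```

View pics/g3.png

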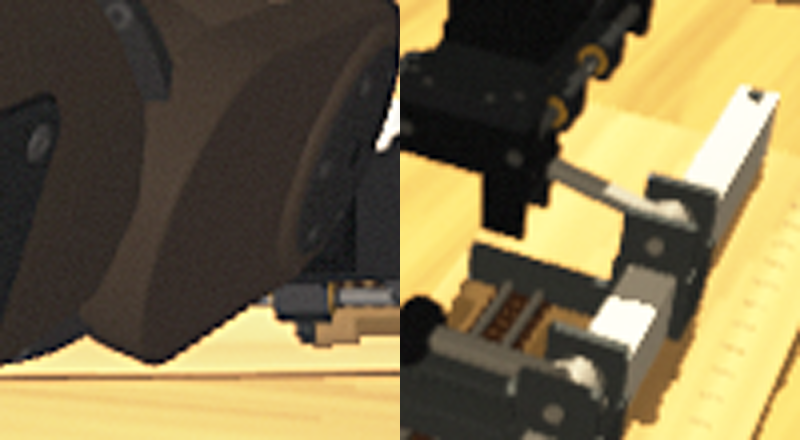

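The scene crop shows the bar still sloping, (555,172) to (640,210), more steeply than the guide's level lever, (430,345) to (570,385). The grip has slipped up between the pads, so the lever isn't fully down. I'll release, rise, close the fingers and press on the grip from above.

{"method": "jog_arm", "body": {"targets": [{"turn":[0,0,0],"slide":[0,0,0],"claw":50},{"turn":[0,0,0],"slide":[0,0,0],"claw":50},{"turn":[0,0,0],"slide":[0,0,0],"claw":50}]}}

```text
t: 10.65
eef_pos: [478.6, -97.4, 53.1]
tcp_rot: [3.142, 0.0, -3.039]
ft_force: [0.2, -0.6, -0.1]
opening: 0.489
grip_force: 0.0
```

{"method": "jog_arm", "body": {"targets": [{"turn":[0,0,0],"slide":[0,0,20],"claw":50},{"turn":[0,0,0],"slide":[0,0,35],"claw":50},{"turn":[0,0,0],"slide":[0,0,20],"claw":30},{"turn":[0,0,0],"slide":[0,0,0],"claw":0},{"turn":[0,0,0],"slide":[0,0,0],"claw":0}]}}

```text
t: 11.28
eef_pos: [478.2, -97.2, 127.4]
tcp_rot: [3.141, -0.001, -3.039]
ft_force: [0.3, -0.3, 0.4]
opening: 0.243
grip_force: 0.0
```

{"method": "jog_arm", "body": {"targets": [{"turn":[0,0,0],"slide":[0,0,0],"claw":0},{"turn":[0,0,0],"slide":[0,0,0],"claw":0},{"turn":[0,0,0],"slide":[0,0,0],"claw":0}]}}

```text
t: 11.65
eef_pos: [478.4, -97.2, 127.8]
tcp_rot: [3.141, -0.0, -3.039]
ft_force: [-0.3, -0.8, 1.0]
opening: 0.009
grip_force: 0.0
```

```bash
python3 - <<'E'
from h import *
s=read_camera("scene")
b=cv2.resize(s["frame"][110:230,220:380],(800,600),interpolation=cv2.INTER_CUBIC)
cv2.imwrite("pics/g4.png",b)
# expected grip pixel in crop for lever angles, pivot from TCP y-line
yh=np.array([-.102,.995,0]); xh=np.array([.995,.102,0])
for px in (538,541,544):
  piv=np.array([559.7,-86.9,0]); piv=piv+xh*(px-546.5); piv[2]=75
  for q in(0,.15,.3): print(px,q,((proj(s,piv-xh*75*np.cos(q)+[0,0,75*np.sin(q)])-[220,110])*5).round(),((proj(s,piv)-[220,110])*5).round())
E
```

```text
538 0 [300. 275.] [476. 325.]
538 0.15 [304. 252.] [476. 325.]
538 0.3 [312. 230.] [476. 325.]
541 0 [307. 277.] [484. 327.]
541 0.15 [311. 254.] [484. 327.]
541 0.3 [319. 232.] [484. 327.]
544 0 [313. 278.] [491. 329.]
544 0.15 [318. 256.] [491. 329.]
544 0.3 [326. 234.] [491. 329.]
```

View pics/g4.png

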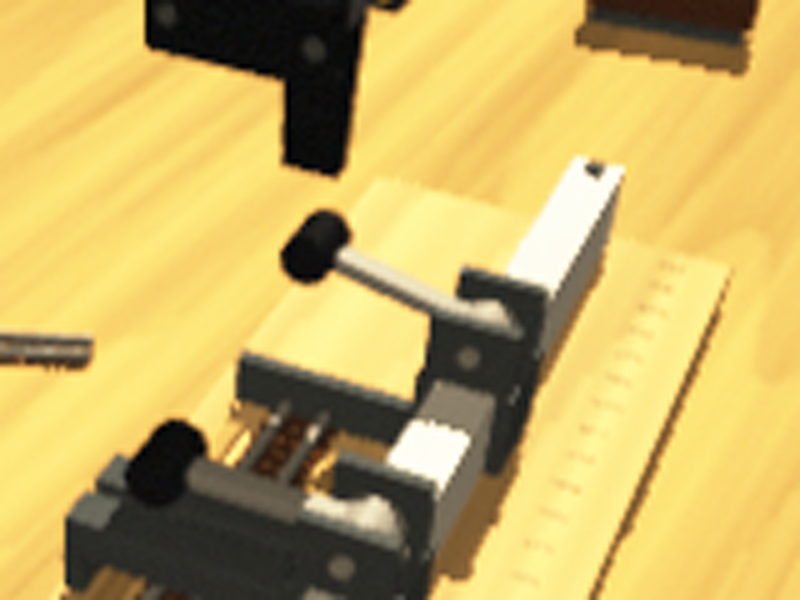

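The grip is at (316,246), which puts the lever at about 0.2 rad with the grip near z = 90. The plate meets the sample's end at (270,420). Next I press straight down, aiming for a TCP height of about 86.

{"method": "jog_arm", "body": {"targets": [{"turn":[0,0,0],"slide":[2,2,-12],"claw":0},{"turn":[0,0,0],"slide":[0,0,-12],"claw":0},{"turn":[0,0,0],"slide":[0,0,-4],"claw":0},{"turn":[0,0,0],"slide":[0,0,-4],"claw":0},{"turn":[0,0,0],"slide":[0,0,0],"claw":0}]}}

```text
t: 12.32
eef_pos: [480.6, -95.3, 96.0]
tcp_rot: [3.141, 0.0, -3.04]
ft_force: [1.2, -0.3, -0.4]
opening: 0.001
grip_force: 0.0
```

{"method": "jog_arm", "body": {"targets": [{"turn":[0,0,0],"slide":[0,0,-3],"claw":0},{"turn":[0,0,0],"slide":[0,0,-3],"claw":0},{"turn":[0,0,0],"slide":[0,0,0],"claw":0}]}}

```text
t: 12.7
eef_pos: [480.6, -95.3, 90.0]
tcp_rot: [3.142, 0.0, -3.039]
ft_force: [0.4, -0.1, -0.3]
opening: 0.007
grip_force: 0.0
```

{"method": "jog_arm", "body": {"targets": [{"turn":[0,0,0],"slide":[0,0,-2],"claw":0},{"turn":[0,0,0],"slide":[0,0,-2],"claw":0},{"turn":[0,0,0],"slide":[0,0,0],"claw":0}]}}

```text
t: 13.08
eef_pos: [480.4, -95.2, 86.1]
tcp_rot: [3.141, -0.0, -3.039]
ft_force: [-2.3, -0.4, 3.1]
opening: 0.004
grip_force: 1.4
```

{"method": "jog_arm", "body": {"targets": [{"turn":[0,0,0],"slide":[0,0,-2],"claw":0},{"turn":[0,0,0],"slide":[0,0,0],"claw":0}]}}

```text
t: 13.32
eef_pos: [480.5, -95.3, 85.1]
tcp_rot: [-3.141, 0.0, -3.039]
ft_force: [-7.4, -0.6, 19.4]
opening: 0.005
grip_force: 9.9
```

{"method": "jog_arm", "body": {"targets": [{"turn":[0,0,0],"slide":[0,0,-2],"claw":0},{"turn":[0,0,0],"slide":[0,0,0],"claw":0}]}}

```text
t: 13.58
eef_pos: [480.5, -95.4, 84.2]
tcp_rot: [-3.141, 0.001, -3.039]
ft_force: [-11.3, 0.3, 37.5]
opening: 0.005
grip_force: 18.6
```

```bash
python3 - <<'E'
from h import *
s=read_camera("scene")
b=cv2.resize(s["frame"][110:230,220:380],(800,600),interpolation=cv2.INTER_CUBIC)
cv2.imwrite("pics/g5.png",b); print(((proj(s,state()["eef_pos"])-[220,110])*5).round())
E
```

```text
[310. 258.]
```

View pics/g5.png

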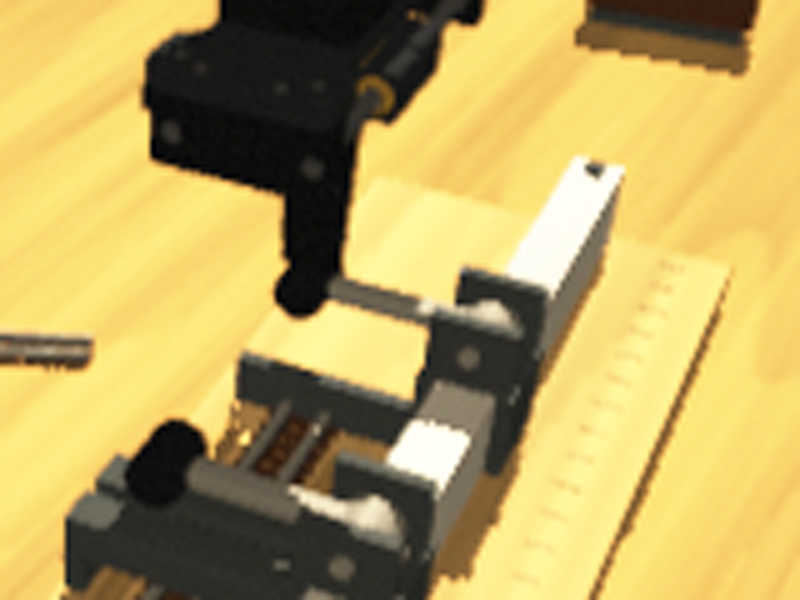

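The bar is now level, (330,290) to (430,315), parallel to the guide's locked lever, and the stiff 37 N reaction shows it's at its end stop. I back off and do a final check.

{"method": "jog_arm", "body": {"targets": [{"turn":[0,0,0],"slide":[0,0,8],"claw":0},{"turn":[0,0,0],"slide":[0,0,40],"claw":0},{"turn":[0,0,0],"slide":[-10,40,40],"claw":0},{"turn":[0,0,0],"slide":[-10,55,20],"claw":0},{"turn":[0,0,0],"slide":[-10,55,0],"claw":0}]}}

```text
t: 14.25
eef_pos: [451.0, 56.1, 191.7]
tcp_rot: [-3.141, 0.004, -3.04]
ft_force: [0.4, -0.4, -0.4]
opening: 0.001
grip_force: 0.0
```

{"method": "jog_arm", "body": {"targets": [{"turn":[0,0,0],"slide":[-10,55,0],"claw":0},{"turn":[0,0,0],"slide":[-10,55,0],"claw":0},{"turn":[0,0,0],"slide":[0,0,0],"claw":0}]}}

```text
t: 14.62
eef_pos: [429.8, 167.7, 190.1]
tcp_rot: [3.141, 0.001, -3.035]
ft_force: [0.1, 0.1, -0.9]
opening: 0.005
grip_force: 0.0
```

```bash
python3 - <<'E'
from h import *
t=read_camera("top"); s=read_camera("scene")
a=cv2.resize(t["frame"][110:220,170:350],(800,489),interpolation=cv2.INTER_CUBIC)[:,:400]
b=cv2.resize(s["frame"][140:240,240:330],(400,444),interpolation=cv2.INTER_CUBIC)
im=np.zeros((489,800,3),np.uint8); im[:,:400]=a; im[:444,400:]=b
cv2.imwrite("pics/g6.png",im); print(state()["eef_pos"])
E
```

```text
[430.53360174 165.00637607 190.05553009]
```

View pics/g6.png

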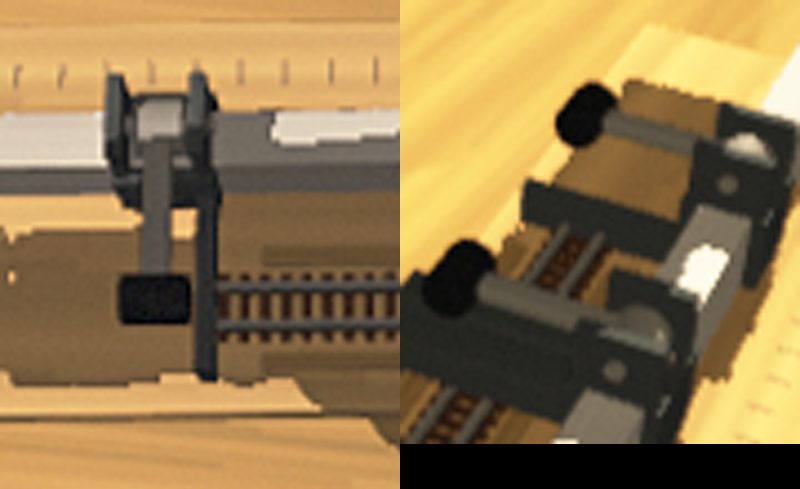

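The top crop shows the plate's face at (217,300) touching the sample's end, and the stop's lever level with its grip at (154,300), like the guide's. The guide is unchanged and the arm is clear, so I hand it in.

```bash
python3 -c "
from cell import *
print(job_done())"
```

```text
the job is handed in; nothing more can be done
None
```

The stop rests against the sample's free end and its lever is locked fully down. The gripper has let go, the saw guide is untouched, and I handed the job in at about 15 s; no verdict was returned.

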